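Aim the label camera at the labelled pack

TASK

Set up the label camera on its swivel-and-tilt stand: swivel and tilt its head so that it looks straight at the middle of the white label on the labelled pack, and still does so when you have let go. Do not force the head, and leave both packs and the other things on the table where they are.

Things in the scene. Friction and masses are not known exactly. Their poses are not given: they have to be found in the camera images.
- head: the label camera's head: white box 190 mm long, 90 wide (too wide to grip across), 45 high, black nose with round lens. Origin: its centre, 240 mm above the table, where the vertical swivel axis and the level tilt axis cross, so it stays put. x points out of the lens (line of sight: from the origin along x), y to the head's left, z out of its top. Over 30 N on it is forcing it.
- stand: the stand, fixed to the table: round base 140 mm across, post, and a steel fork whose 26 mm wide arms stand at the middle of the head's sides, out to 60 mm from its centre, from 17 mm above to 68 mm below the pivot. Origin under the base's centre, z up. At swivel 0 the head looks along the stand's -x; it swivels 2.3 rad to either side, and tilts from 0.5 rad nose up to 0.9 rad nose down
- lens (a point): centre of the lens face at the black nose (30 mm long), 95 mm from the head's centre along its x. The nose can be pushed sideways or pressed down on top. Both joints are stiff friction joints, about 0.3 N m (some 4 N at the head's ends), that stay where they are left
- tail (a point): centre of the rear end face (four grey ribs on top), 95 mm from the head's centre along -x; can be pushed or pressed too; pressing it raises the nose. Rubber bushes carry the head: it gives before a joint slips, and when let go springs back: about 0.12 rad in swivel, 0.02 to 0.15 after tilting down, 0.25 to 0.38 after tilting up: it is nose-heavy, its weight (0.35 to 1 kg) unknown
- label (a point): middle of the white paper label (80 x 60 mm, with black bars) lying flat on top of the labelled pack, 49 mm above the table
- pack: the labelled pack: a white tray with a clear lid over pale buns, 156 x 116 x 48 mm, lying loose on the table to one side of the stand; origin at the centre of its underside, x along its length, z up
- plain_pack: an equal pack without a label, lying to the other side of the stand; origin at the centre of its underside, x along its length
- label_roll: bystander: paper roll standing on its end, 80 mm across, 45 mm high, between stand and robot; origin under its centre
- sanitiser: bystander: white bottle with a blue cap, 56 mm across, 150 mm high, beyond the stand; origin under its centre
- bowl: bystander: steel bowl, 110 mm across, 45 mm high, beyond the stand; origin under its centre
- scraper: bystander: spatula lying flat beyond the stand, about 200 mm long; x along it
- test_weight: bystander: steel scale weight, 48 mm across, 70 mm high, to the left; origin under its centre
- tape_roll: bystander: clear tape roll, 90 mm across, 40 mm high, to the right; origin under its centre
There are look-alikes about, which are no part of the job. What is shaped like the pack but red or yellow is not meant.

How it is judged:
By the outcome, as a careful person would: the job done as asked, in the order asked, and still so for the second after the job is handed in, with the robot touching nothing.
It also fails if it takes over 64 s, if anything falls off the work surface, if the arm or the gripper's body presses on something with over 40 N, if the wrist force passes 120 N, or if a joint passes its speed limit or range.

ROBOT

A 7-joint arm with a two-finger parallel gripper is mounted at the origin on the work surface. World frame = base frame: x ahead of the robot, y to its left, z up, the work surface at z = 0. Lengths are in mm, angles in rad, forces in N, time in s.
With the tool pointing down it reaches from about 350 to 775 mm from the base axis. Payload 3.1 kg.
Tool frame: the origin (TCP) lies at the very end of the fingers, on their centre line; the grasp point (between the pads) lies 19 mm behind it (arm.tcp_to_grasp is the distance from the TCP to the grasp point, in mm); z points along the fingers, y is the line along which they close (so a half turn about z gives the same grasp; the last joint's range is limited). The gripper opens to 85 mm and grips with 20 to 120 N. Pads are 22 mm wide; open, the fingers measure 114 mm over their backs; the gripper's body (76 mm by 85 mm) begins 54 mm behind the grasp point. The pads swing forward as they close: fully open they stand 13 mm farther back than shut.
Start: joints at [-1.342, 0.311, 0.014, 1.512, -0.004, 1.319, -0.027], TCP at [147.098, 529.981, 231.304] pointing down, gripper open.
Joint ranges: [-2.7, 2.7], [-0.3, 1.91], [-1.27, 1.3], [0.12, 2.57], [-1.44, 4.58], [0.2, 2.03], [-3.05, 3.05]. Speed limits (rad/s): [2.79, 2.79, 3.14, 3.14, 3.14, 3.14, 3.14].

INTERFACE

Orientations are given as [roll, pitch, yaw] about the fixed x, y, z axes, in that order (R = Rz(yaw) Ry(pitch) Rx(roll)).
In Python, from cell import arm gives the robot as it stands.
- The arm moves only by the tool play_rows, never from a script. Its argument "rows" is a list of rows, each a list of 4 numbers: the shift along the world's x, y, z in mm, then the turn about the world's z in degrees. A call has 1 to 5 rows; each row is the pose to reach, as a shift and turn from the pose commanded when the call began; what a row does not reach only later rows make up. A row lasts 1/10 s, in which the tool goes at most 50 mm and 8.59 degrees, less where a joint would pass 70% of its speed; a pose out of reach is approached as far as the arm can. A call with a gripper value outside its range is refused whole. "jaw" is the opening, from 0 (shut) to 1 (fully open), set as the call begins (left out, the last holds). The fingers move at their own pace and stop on an object; the grip force is fixed at half the most. Time passes only in rows, so rows that repeat a pose let the fingers close. It gives the time, the measured TCP pose, the force, the opening and the grip force at its end, in the units of the state.
- arm.sense(): the state, without advancing time (a new reading comes with each control period).
- arm.get_image(name): name is "side" or "top" or "wrist"; returns a dict with "image" (480x640x3 uint8, red, green, blue), "fx", "fy", "cx", "cy" (pixels), "rvec" (rotation vector, rad) and "tvec" (3), from world to camera coordinates, as OpenCV has them. Camera axes: x right, y down, z forward; pixel columns grow to the right and rows downward; lengths in mm; the calibration is good to about 2 mm. A picture is of the moment at which its call begins. There is no depth.
- arm.finish_job(): hands the job in; it is judged then, once.
The state is a dict: "t": time; "joints": joint angles; "qd": joint speeds; "effort": joint torques, N m; "ee_pos": TCP position; "orientation": TCP orientation; "ft_force": force on the tool from outside, world axes, zero at the start; "moment": the same for the moment, N m; "finger_gap": finger opening in mm; "finger_force": force on a finger pad.
Only numpy, scipy, OpenCV 4.12 (cv2) and the standard library are available. Lean on these libraries where they do the work, as an engineer would, in place of code of your own. Each camera call takes 0.05 s, during which the arm holds its last target. There are 200 camera calls.

## Working session

There is one attempt and no reset: what is moved stays moved. The work goes in short steps, Python scripts to look and compute and a tool call to move; the robot and the scene stay as the last step left them, time stands still between calls to the robot, and variables do not carry over. Pictures are saved under pics/ and viewed, at most 10 in all, crops included, and the job is handed in when it is done.

Besides the shell and the picture viewer there is one more tool, called after ">>>" as a command line: name --pt "numbers of a row" for each row, then --argument value for the rest. play_rows: Moves the arm, as the interface text tells. Its arguments: {"type":"object","properties":{"rows":{"type":"array","items":{"type":"array","items":{"type":"number"}}},"jaw":{"type":"number"}},"required":["rows"]}

```bash
mkdir -p pics; ls; cat > h.py <<'E'
import numpy as np, cv2
from cell import arm
def grab(n,f=None):
    d=arm.get_image(n)
    if f: cv2.imwrite('pics/'+f,cv2.cvtColor(d['image'],cv2.COLOR_RGB2BGR))
    return d
def cam(d):
    R=cv2.Rodrigues(np.array(d['rvec'],float))[0]; t=np.array(d['tvec'],float).ravel()
    return R,t,-R.T@t
def ray(d,u,v):
    R,t,c=cam(d); r=R.T@np.array([(u-d['cx'])/d['fx'],(v-d['cy'])/d['fy'],1]); return c,r/np.linalg.norm(r)
def onz(d,u,v,z):
    c,r=ray(d,u,v); return c+r*(z-c[2])/r[2]
def proj(d,p):
    R,t,c=cam(d); q=R@np.array(p,float)+t; return d['fx']*q[0]/q[2]+d['cx'],d['fy']*q[1]/q[2]+d['cy']
E
python3 - <<'E'
from h import *
for n in('top','side'):
    d=grab(n,n+'0.png'); print(n,cam(d)[2],d['fx'],ray(d,320,240)[1])
s=arm.sense();print(s)
E
```

```text
pics
top [ 247.45941394  -12.78794903 1481.44155164] 479.00023333619265 [ 0.17897486 -0.02563548 -0.98351961]
side [ 143.11713652 1148.4343284  1208.72814432] 590.8556296682768 [ 0.2437195  -0.70853233 -0.6622558 ]
{'t': 0.1, 'joints': array([-1.3416912 ,  0.31165004,  0.01399162,  1.51287342, -0.00441352,
        1.31919093, -0.02720606]), 'qd': array([ 9.91339896e-05, -1.97312499e-04,  3.19808938e-04, -4.64974656e-03,
        7.92071675e-04,  2.54295527e-03, -1.32689866e-04]), 'effort': array([ 7.17592629e-04, -3.80858409e+01,  1.46556403e-01, -2.31243306e+01,
        1.22590878e-02,  8.11557169e-03, -5.25270153e-06]), 'ee_pos': array([146.93907954, 529.34498542, 230.33670046]), 'orientation': array([-3.13950313e+00,  7.47333012e-05,  2.87085609e+00]), 'ft_force': array([-0.32476096,  0.0771605 ,  0.05040299]), 'moment': array([ 0.03263122, -0.07042301,  0.02331554]), 'finger_force': 0.0, 'finger_gap': 85.56627312042737}
```

View pics/top0.png

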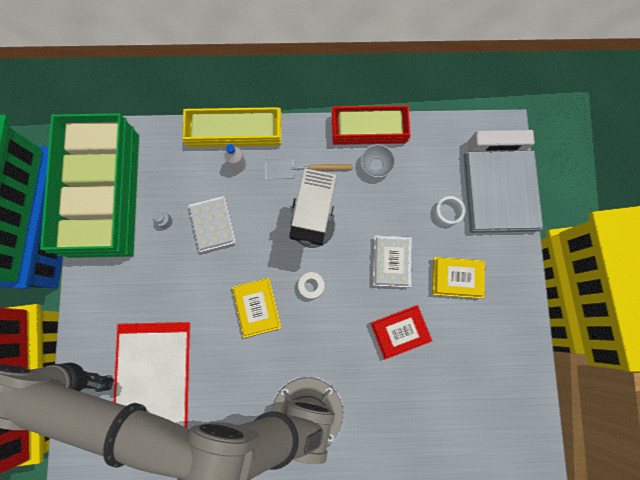

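View pics/side0.png

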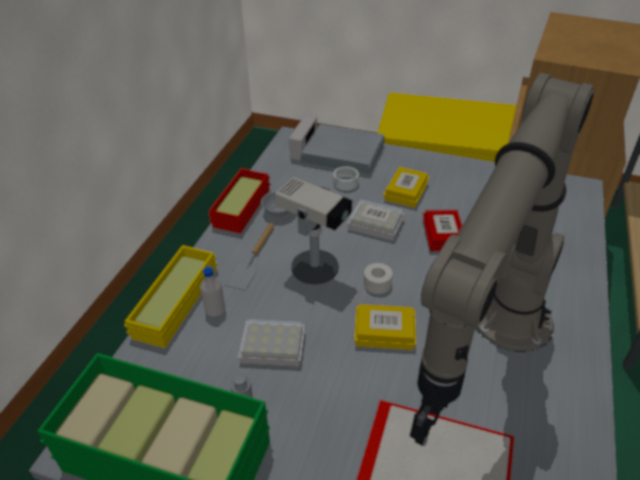

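The top view has the head at about (314,205), nose toward the robot. The labelled white pack is at (392,260), the plain one at (211,223), and the red and yellow ones are look-alikes. The side view has the head at (313,203) and the label at (377,217). I'll zoom in on both to measure.

```bash
python3 - <<'E'
import cv2,numpy as np
a=cv2.imread('pics/top0.png')[155:295,265:425]; b=cv2.imread('pics/side0.png')[165:305,260:420]
c=np.vstack([cv2.resize(x,None,fx=5,fy=5,interpolation=cv2.INTER_CUBIC)[:, :] for x in (a,b)])
c=np.hstack([cv2.resize(x,(400,350),interpolation=cv2.INTER_CUBIC) for x in(a,b)])
cv2.imwrite('pics/z0.png',c)
E
```

```text
(no output)
```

View pics/z0.png

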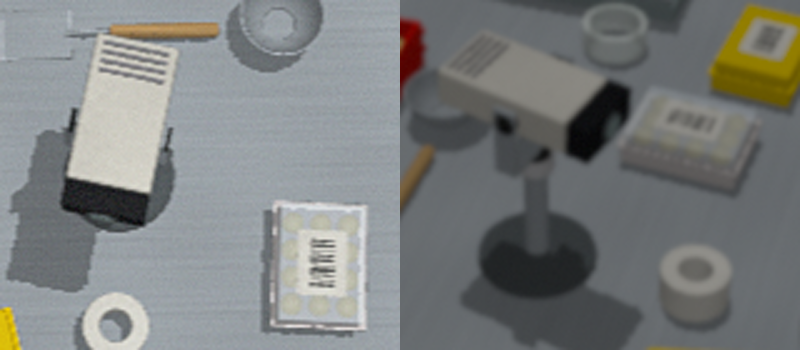

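```bash
cat >> h.py <<'E'
def tri(*obs):
    A=np.zeros((3,3));b=np.zeros(3)
    for d,u,v in obs:
        c,r=ray(d,u,v);M=np.eye(3)-np.outer(r,r);A+=M;b+=M@c
    return np.linalg.solve(A,b)
E
python3 - <<'E'
from h import *
T=grab('top');S=grab('side')
t=lambda u,v:(T,u/2.5+265-.3,v/2.5+155-.3)
s=lambda u,v:(S,(u-400)/2.5+260-.3,v/2.5+165-.3)
P=[tri(t(*a),s(*b)) for a,b in [((100,33),(440,72)),((178,46),(478,31)),((67,178),(567,121)),((152,194),(607,78))]]
for p in P: print(p.round(1))
x=(P[2]+P[3]-P[0]-P[1])/2; print('len',np.linalg.norm(x),'yaw',np.arctan2(x[1],x[0]),'tilt',np.arcsin(x[2]/np.linalg.norm(x)),'w',np.linalg.norm(P[0]-P[1]),np.linalg.norm(P[2]-P[3]))
x/=np.linalg.norm(x); y=P[0]-P[1];y/=np.linalg.norm(y);z=np.cross(x,-y); m=sum(P)/4
print(z,m, m+15*x-22.5*np.abs(z)*np.sign(z)*np.sign(z[2]))
print('fork mid',(onz(*t(72,120),255)+onz(*t(168,138),255))/2, onz(*t(72,120),255),onz(*t(168,138),255))
# label by white mask in top
for d,n in((T,'t'),(S,'s')):
    pass
print('label',onz(*t(322,263),49),onz(*s(694,123),49))
for n,a in (('roll',(115,324)),):print(n,onz(*t(*a),45))
for a in [(275,202),(368,205),(365,329),(270,327)]: print('pack c',onz(*t(*a),40))
hsv=cv2.cvtColor(T['image'],cv2.COLOR_RGB2HSV)
for n,uv,z in(('san',(231,149),150),('bowl',(377,162),45),('yel',(256,307),48),('red',(402,332),48),('yel2',(459,277),48),('tape',(450,211),40),('wt',(161,219),70),('plain',(211,223),48)): print(n,onz(T,*uv,z).round())
E
```

```text
[665.2  -8.9 259.4]
[651.  -91.4 259.3]
[509.2  28.8 259.1]
[492.2 -59.5 254.1]
len 161.19329306829945 yaw 2.9239887536733282 tilt -0.017482573218314545 w 83.71548435770299 90.0333264063895
[-0.01758837  0.00133305  0.99868663] [579.40852869 -32.77695743 257.96295636] [565.1602421  -29.56908621 235.23028191]
fork mid [561.35703089 -27.74426568 255.        ] [572.1601695   22.65098543 255.        ] [550.55389228 -78.13951679 255.        ]
label [ 442.24368964 -270.80989281   49.        ] [ 438.57837796 -263.46192121   49.        ]
roll [374.51695032 -18.94759597  45.        ]
pack c [ 520.22087837 -218.61360124   40.        ]
pack c [ 514.04561776 -332.86627675   40.        ]
pack c [ 362.14101406 -320.11566631   40.        ]
pack c [ 367.13817658 -205.54467057   40.        ]
san [765. 206. 150.]
bowl [ 755. -236.   45.]
yel [311. 144.  48.]
red [ 228. -285.   48.]
yel2 [ 386. -466.   48.]
tape [ 593. -456.   40.]
wt [579. 427.  70.]
plain [568. 281.  48.]
```

Measured: the head centre is at (563,-29,240) with yaw about 2.925 and level. The label is at (441,-269,49). That calls for a swivel of about +1.32 rad and a tilt of about 0.62 rad nose down. I'll move to the +y side of the nose with the fingers shut.

>>> play_rows --pt "25 -32 0 0" --pt "60 -77 0 0" --pt "90 -116 0 0" --pt "120 -155 0 0" --pt "150 -194 0 0" --jaw 0

```text
t: 0.7
ee_pos: [295.1, 337.8, 231.2]
orientation: [3.141, 0.0, 2.871]
ft_force: [1.0, 1.2, -0.1]
finger_gap: 12.5
finger_force: 0.0
```

>>> play_rows --pt "30 -39 0 0" --pt "60 -78 0 0" --pt "90 -117 0 0" --pt "120 -156 0 0" --pt "150 -194 0 0"

```text
t: 1.2
ee_pos: [445.0, 143.8, 231.4]
orientation: [3.141, 0.0, 2.871]
ft_force: [1.0, 0.2, -0.1]
finger_gap: 0.1
finger_force: 0.0
```

>>> play_rows --pt "25 -35 0 0" --pt "40 -55 -5 0" --pt "54 -71 -5 0" --pt "54 -71 -5 0"

```text
t: 1.6
ee_pos: [499.6, 70.7, 226.0]
orientation: [-3.139, 0.001, 2.864]
ft_force: [-0.3, 0.6, 0.9]
finger_gap: -0.1
finger_force: 0.0
```

```bash
python3 - <<'E'
from h import *
for n in('top','side','wrist'): grab(n,n+'1.png')
ims=[cv2.imread(f'pics/{n}1.png') for n in('top','side','wrist')]
a=cv2.resize(ims[0][150:290,240:400],(400,350));b=cv2.resize(ims[1][160:300,250:410],(400,350))
cv2.imwrite('pics/z1.png',np.hstack([a,b]))
s=arm.sense();print(s['t'],s['ee_pos'],s['orientation'],s['ft_force'],s['joints'])
E
```

```text
1.75 [497.63450502  75.80661817 226.05180617] [ 3.14103808e+00 -1.23642367e-03  2.87217776e+00] [ 0.47501893 -0.08723948 -0.23087501] [-0.56889973  0.22924434  0.46817965  1.65773584 -0.10822648  1.28111162
  1.2211934 ]
```

View pics/z1.png

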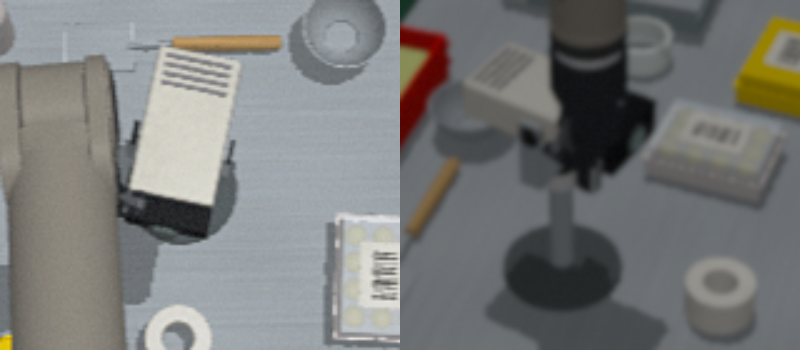

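Top view: the finger stands beside the nose on its +y side, at about (128,200) in the crop, and clear of the head. Next I'll work out the pushing arc.

```bash
python3 - <<'E'
import numpy as np
C=np.array([563,-29]);p0=np.array([501,71]);r=80;o=59
for k in range(0,86,3):
    a=2.925+np.radians(k);x=np.array([np.cos(a),np.sin(a)]);R=np.array([x[1],-x[0]])
    # right = rotate -90
    p=C+r*x+o*R; print(k,(p-p0).round(1))
E
```

```text
0 [ -3.5 -25.2]
3 [ -7.3 -28.7]
6 [-10.9 -32.4]
9 [-14.3 -36.3]
12 [-17.6 -40.4]
15 [-20.6 -44.7]
18 [-23.4 -49.1]
21 [-25.9 -53.6]
24 [-28.2 -58.3]
27 [-30.3 -63.1]
30 [-32.1 -67.9]
33 [-33.6 -72.9]
36 [-34.9 -77.9]
39 [-35.9 -83. ]
42 [-36.7 -88.2]
45 [-37.2 -93.4]
48 [-37.4 -98.6]
51 [ -37.3 -103.8]
54 [ -37. -109.]
57 [ -36.4 -114.1]
60 [ -35.5 -119.3]
63 [ -34.4 -124.4]
66 [ -33.  -129.4]
69 [ -31.3 -134.3]
72 [ -29.4 -139.1]
75 [ -27.2 -143.9]
78 [ -24.8 -148.5]
81 [ -22.1 -152.9]
84 [ -19.2 -157.3]
```

>>> play_rows --pt "-1 -8 0 0" --pt "-3 -16 0 0" --pt "-4 -22 0 0" --pt "-5 -27 0 2" --pt "-9 -31 0 5"

```text
t: 2.25
ee_pos: [489.4, 43.8, 226.5]
orientation: [3.14, 0.001, 2.96]
ft_force: [1.7, 1.2, 0.1]
finger_gap: -0.1
finger_force: 0.8
```

>>> play_rows --pt "-4 -4 0 3" --pt "-8 -9 0 7" --pt "-12 -14 0 10" --pt "-15 -18 0 13" --pt "-18 -24 0 17"

```text
t: 2.75
ee_pos: [471.6, 21.4, 226.7]
orientation: [3.139, 0.002, -3.024]
ft_force: [1.2, 3.4, -0.3]
finger_gap: 0.0
finger_force: 1.4
```

>>> play_rows --pt "-3 -7 0 4" --pt "-5 -13 0 8" --pt "-7 -20 0 12" --pt "-9 -29 0 18" --pt "-10 -38 0 23"

```text
t: 3.25
ee_pos: [459.5, -16.9, 226.0]
orientation: [3.137, -0.001, -2.621]
ft_force: [-1.5, 3.1, 0.7]
finger_gap: -0.0
finger_force: 1.8
```

>>> play_rows --pt "0 -7 0 4" --pt "0 -14 0 8" --pt "1 -21 0 12" --pt "2 -28 0 16" --pt "4 -36 0 21"

```text
t: 3.75
ee_pos: [461.8, -53.9, 225.4]
orientation: [3.135, -0.003, -2.257]
ft_force: [-5.4, 2.0, 0.7]
finger_gap: -0.2
finger_force: 2.3
```

```bash
python3 - <<'E'
from h import *
for n in('top','side','wrist'): grab(n,n+'2.png')
ims=[cv2.imread(f'pics/{n}2.png') for n in('top','side','wrist')]
a=cv2.resize(ims[0][150:290,265:425],(400,350));b=cv2.resize(ims[1][160:300,250:410],(400,350))
cv2.imwrite('pics/z2.png',np.hstack([a,b]))
s=arm.sense();print(s['t'],s['ee_pos'],s['orientation'],s['ft_force'],s['joints'])
E
```

```text
3.9 [462.48270314 -54.88501994 225.61109558] [ 3.13665148e+00 -3.11414634e-03 -2.26361932e+00] [-6.28463502  0.56934859  0.40970212] [-0.3136491   0.14897293  0.4500402   1.74665031 -0.06770077  1.26712317
  2.60145609]
```

View pics/z2.png

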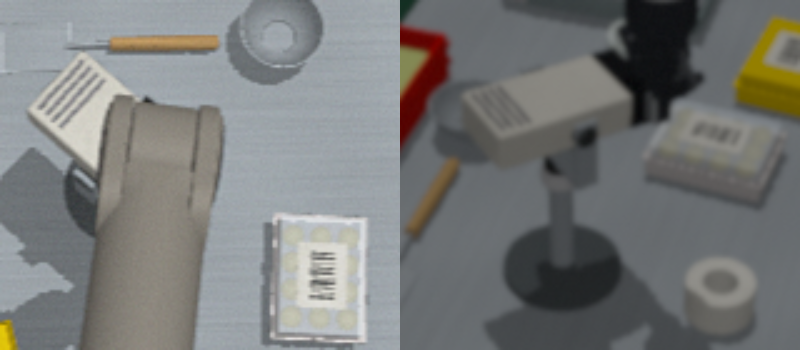

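Top view: the head has swivelled, with the tail corners at about (80,53) and (28,112) in the crop. The arm hides the nose.

```bash
python3 - <<'E'
from h import *
T=grab('top');S=grab('side')
t=lambda u,v:(T,u/2.5+265-.3,v/2.5+150-.3)
s=lambda u,v:(S,(u-400)/2.5+250-.3,v/2.5+160-.3)
P=[onz(*t(80,53),262),onz(*t(28,112),262)]
e=P[0]-P[1]; print(P,np.linalg.norm(e)); 
m=(P[0]+P[1])/2; C=np.array([563,-29,0]); v=(C-m)[:2]
print('yaw from tail mid',np.arctan2(v[1],v[0])%6.283,np.linalg.norm(v),'edge',(np.arctan2(e[1],e[0])-np.pi/2)%np.pi+np.pi)
Q=[tri(t(28,112),s(500,166))]; print(Q)
E
```

```text
[array([657.25914244,  12.6230833 , 262.        ]), array([593.4902505 ,  68.38066154, 262.        ])] 84.70760951406689
yaw from tail mid 3.980797277712096 93.38689966439253 edge 3.993916153442103
[array([599.73654754,  70.12346978, 227.08514786])]
```

>>> play_rows --pt "2 -5 0 2" --pt "4 -10 0 4" --pt "6 -15 0 6" --pt "9 -20 0 8" --pt "12 -25 0 8"

```text
t: 4.5
ee_pos: [474.2, -79.7, 225.5]
orientation: [3.136, -0.003, -2.123]
ft_force: [-6.7, 0.0, 0.3]
finger_gap: -0.2
finger_force: 2.6
```

>>> play_rows --pt "-10 5 0 0" --pt "-20 10 0 0" --pt "-35 17 0 0" --pt "-50 25 10 0" --pt "-60 50 30 0"

```text
t: 5.0
ee_pos: [414.9, -30.4, 255.9]
orientation: [3.141, -0.002, -2.125]
ft_force: [0.7, 0.2, -0.3]
finger_gap: -0.1
finger_force: 0.0
```

>>> play_rows --pt "0 40 20 -5" --pt "0 80 20 -10" --pt "0 120 20 -18" --pt "0 150 20 -26" --pt "0 150 20 -26"

```text
t: 5.5
ee_pos: [415.8, 127.3, 276.6]
orientation: [3.139, 0.003, -2.566]
ft_force: [-0.4, 0.7, 0.3]
finger_gap: 0.2
finger_force: 0.0
```

```bash
python3 - <<'E'
from h import *
for n in('top','side'): grab(n,n+'3.png')
ims=[cv2.imread(f'pics/{n}3.png') for n in('top','side')]
a=cv2.resize(ims[0][150:290,265:425],(400,350),interpolation=cv2.INTER_CUBIC);b=cv2.resize(ims[1][160:300,250:410],(400,350),interpolation=cv2.INTER_CUBIC)
cv2.imwrite('pics/z3.png',np.hstack([a,b]))
s=arm.sense();print(s['t'],s['ee_pos'],s['orientation'],s['ft_force'],s['joints'])
E
```

```text
5.6 [416.7292666  121.60010947 276.61514145] [-3.14085999e+00  1.03104398e-03 -2.57068027e+00] [ 0.33320454 -0.28969153 -0.41667265] [-0.54645252  0.04358107  0.23312333  1.72341468 -0.00980703  1.37459992
  1.83006592]
```

View pics/z3.png

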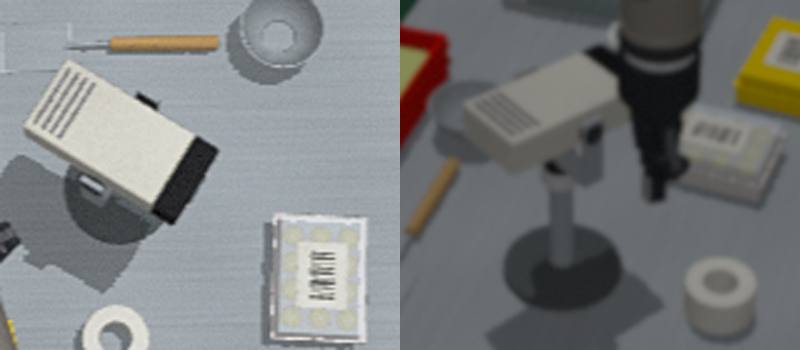

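Top view: the head is now clear of the arm. Tail corners are near (70,60) and (25,128) in the crop, nose-front corners near (217,152) and (160,223).

```bash
python3 - <<'E'
from h import *
import cv2
T=grab('top')
im=T['image'];hsv=cv2.cvtColor(im,cv2.COLOR_RGB2HSV)
print([im[v,u].tolist() for u,v in((300,195),(310,205),(320,215),(310,228),(325,240),(345,215))])
m=((im.min(2)>150)&(im[...,0]>=im[...,2].astype(int)+5)).astype(np.uint8)
n,l,st,_=cv2.connectedComponentsWithStats(m); k=l[205,310]; print(st[k])
c=max(cv2.findContours((l==k).astype(np.uint8),0,1)[0],key=len)[:,0]
W=np.array([onz(T,*p,262.5)[:2] for p in c],np.float32)
W=cv2.convexHull(W); r=cv2.minAreaRect(W);print(r); b=cv2.boxPoints(r);print(b)
v=np.array([563,-29])-r[0];print('ctr dist',np.linalg.norm(v),np.arctan2(v[1],v[0])%6.283)
# label centroid via label px box
E
```

```text
[[210, 208, 194], [212, 210, 199], [213, 210, 199], [71, 78, 81], [80, 84, 86], [44, 45, 44]]
[ 275  174   67   57 1801]
((572.265625, -15.84210205078125), (158.85008239746094, 87.92208862304688), 56.76946258544922)
[[ 491.96777   -58.1879  ]
 [ 565.5122   -106.37001 ]
 [ 652.5635     26.503696]
 [ 579.01904    74.68581 ]]
ctr dist 16.092920340406835 4.098672946415311
```

Yaw is now 4.132 rad and needs to be about 4.24, so another 0.108 the same way, left for later. The pivot is confirmed at (564,-28.5). Now I'll tilt by pressing on the nose top.

>>> play_rows --pt "15 -35 24 5" --pt "40 -80 24 10" --pt "65 -130 24 17" --pt "90 -175 24 22" --pt "104 -205 14 24"

```text
t: 6.15
ee_pos: [522.4, -88.3, 292.1]
orientation: [-3.137, 0.002, -2.156]
ft_force: [0.1, 0.2, 0.7]
finger_gap: -0.1
finger_force: 0.0
```

>>> play_rows --pt "0 0 0 0" --pt "0 0 -8 0" --pt "0 0 -16 0" --pt "0 0 -22 0" --pt "0 0 -26 0"

```text
t: 6.65
ee_pos: [520.7, -82.9, 263.6]
orientation: [3.14, 0.0, -2.153]
ft_force: [0.5, 0.6, 0.0]
finger_gap: 0.0
finger_force: 0.0
```

>>> play_rows --pt "0 0 -3 0" --pt "0 0 -6 0" --pt "0 0 -9 0" --pt "0 0 -12 0" --pt "0 0 -15 0"

```text
t: 7.15
ee_pos: [520.8, -85.7, 249.6]
orientation: [-3.141, -0.002, -2.157]
ft_force: [-2.8, -3.3, 3.6]
finger_gap: -0.1
finger_force: 2.0
```

>>> play_rows --pt "0 0 -4 0" --pt "0 0 -8 0" --pt "0 0 -12 0" --pt "0 0 -16 0" --pt "0 0 -20 0"

```text
t: 7.65
ee_pos: [521.1, -84.6, 228.7]
orientation: [3.141, -0.0, -2.156]
ft_force: [-3.1, -3.3, 2.6]
finger_gap: -0.2
finger_force: 2.0
```

```bash
python3 - <<'E'
from h import *
for n in('top','side'): grab(n,n+'4.png')
ims=[cv2.imread(f'pics/{n}4.png') for n in('top','side')]
a=cv2.resize(ims[0][150:290,265:425],(400,350),interpolation=cv2.INTER_CUBIC);b=cv2.resize(ims[1][160:300,250:410],(400,350),interpolation=cv2.INTER_CUBIC)
cv2.imwrite('pics/z4.png',np.hstack([a,b]))
s=arm.sense();print(s['t'],s['ee_pos'],s['orientation'],s['ft_force'])
E
```

```text
7.75 [520.79350555 -84.22355004 228.34326944] [ 3.14013258e+00 -7.85297972e-04 -2.15566954e+00] [-2.94280144 -3.39586213  1.79262116]
```

View pics/z4.png

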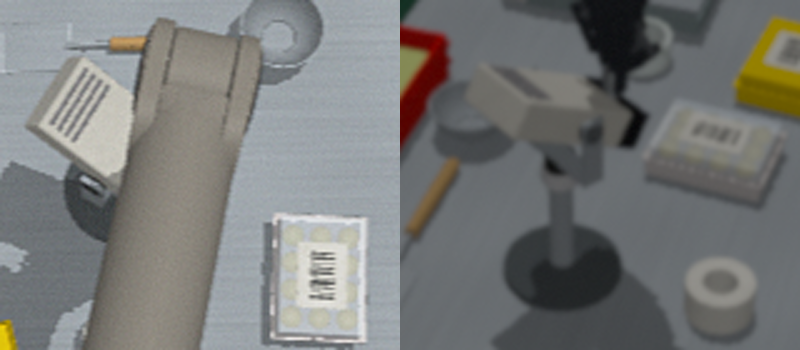

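The nose is visibly down, but the arm hides part of the head. I'll release and measure.

>>> play_rows --pt "0 0 20 0" --pt "-10 10 50 0" --pt "-40 50 60 -6" --pt "-70 95 60 -12" --pt "-90 140 60 -20"

```text
t: 8.25
ee_pos: [436.1, 48.9, 290.1]
orientation: [3.139, 0.005, -2.483]
ft_force: [0.5, 0.5, 0.7]
finger_gap: -0.0
finger_force: 0.0
```

>>> play_rows --pt "0 40 10 -6" --pt "0 60 20 -6" --pt "0 70 20 -6"

```text
t: 8.55
ee_pos: [437.3, 120.1, 310.5]
orientation: [3.139, 0.006, -2.578]
ft_force: [0.0, -0.4, 0.4]
finger_gap: -0.2
finger_force: 0.0
```

```bash
cat > m.py <<'E'
from h import *
import sys
k0=sys.argv[1]
T=grab('top','top%s.png'%k0);S=grab('side','side%s.png'%k0);W=grab('wrist','wrist%s.png'%k0)
im=T['image'].astype(int)
m=((im.min(2)>150)&(im[...,0]>=im[...,2]+5)).astype(np.uint8)
n,l,st,_=cv2.connectedComponentsWithStats(m); k=l[203,305]; print(st[k])
c=max(cv2.findContours((l==k).astype(np.uint8),0,1)[0],key=len)
print('quad',cv2.approxPolyDP(cv2.convexHull(c),4,True)[:,0].tolist())
a=cv2.resize(cv2.imread('pics/top%s.png'%k0)[165:250,265:360],(400,358),interpolation=cv2.INTER_CUBIC)
b=cv2.resize(cv2.imread('pics/side%s.png'%k0)[175:260,270:365],(400,358),interpolation=cv2.INTER_CUBIC)
cv2.imwrite('pics/z%s.png'%k0,np.hstack([a,b]))
s=arm.sense();print(s['t'],s['ee_pos'],s['ft_force'])
R,t,cc=cam(W);print('wrist cam',cc,R[2], W['fx'],proj(W,(564,-28,240)))
E
python3 m.py 5
```

```text
[ 278  173   64   61 1730]
quad [[295, 173], [341, 206], [325, 233], [278, 199]]
8.7 [436.96392084 114.90236561 308.77833244] [-0.49305836  0.41326357  0.13177047]
wrist cam [378.40660893  80.19082012 450.09225788] [ 0.23382105  0.14807981 -0.96093709] 417.7710667973042 (np.float64(-26.918701242383634), np.float64(305.12186842397614))
```

View pics/z5.png

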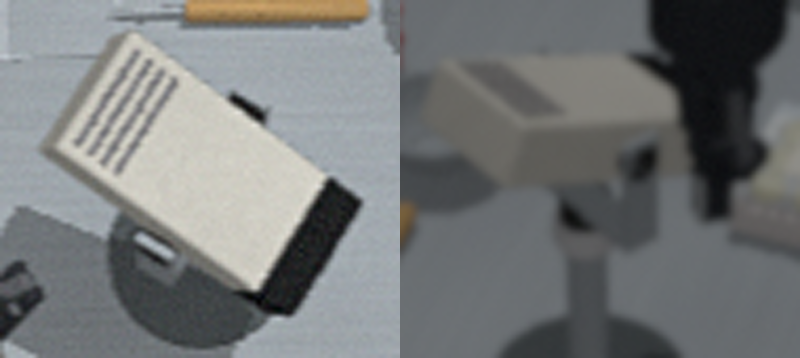

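Top zoom: tail-edge corners at (130,35) and (48,152), the white/black edge from (330,178) to (265,292), nose-front corners at (361,200) and (292,313). Side zoom: tail corners at (448,57) and (522,126).

```bash
cat > f.py <<'E'
from h import *
from scipy.optimize import least_squares
LAB=np.array([441,-269,49.])
def hp(q,s,w,C):  # s along x, w left, top face
    a,th=q; x=np.array([np.cos(a)*np.cos(th),np.sin(a)*np.cos(th),-np.sin(th)]);y=np.array([-np.sin(a),np.cos(a),0]);return C+s*x+w*y+22.5*np.cross(x,y)
def fit(obs,free=True):
    def res(q):
        C=np.array([564+q[2],-28.5+q[3],240]);r=[np.subtract(proj(d,hp(q[:2],s,w,C)),uv) for d,uv,s,w in obs]
        return np.r_[np.ravel(r),q[2:]/2]
    o=least_squares(res,[4.15,.3,0,0]); C=np.array([564+o.x[2],-28.5+o.x[3],240])
    d=LAB-C; print('yaw %.3f tilt %.3f off %s'%(o.x[0],o.x[1],o.x[2:].round(1)),'want yaw %.3f tilt %.3f'%(np.arctan2(d[1],d[0])%6.2832,np.arctan2(-d[2],np.hypot(*d[:2]))))
    print(res(o.x).reshape(-1,2).round(1).tolist())
    return o.x
E
python3 - <<'E'
from f import *
T=grab('top');S=grab('side');k=400/95
t=lambda u,v:(u/k+265-.38,v/k+165-.38)
s=lambda u,v:((u-400)/k+270-.38,v/k+175-.38)
# head-right is toward robot (-x): near corners w=-45
o=[(T,t(130,35),-95,45),(T,t(48,152),-95,-45),(T,t(330,178),65,45),(T,t(265,292),65,-45),(T,t(361,200),95,45),(T,t(292,313),95,-45),
(S,s(448,57),-95,45),(S,s(522,126),-95,-45)]
fit(o)
fit([x for x in o if abs(x[2])==95 and (x[2]<0 or 0) or x[2]==65])
# label check by dark/white mask in both views
for p in ((441,-269,49),): print(proj(T,p),proj(S,p))
E
```

```text
yaw 4.154 tilt 0.410 off [-0.4  1.4] want yaw 4.243 tilt 0.614
[[-0.1, -1.3], [1.1, -0.0], [-0.1, -0.8], [-1.6, 0.4], [1.1, 0.1], [0.7, 1.5], [-2.1, 0.1], [1.9, 0.1], [-0.2, 0.7]]
yaw 4.148 tilt 0.393 off [-1.2  0.2] want yaw 4.244 tilt 0.616
[[0.2, -1.2], [1.3, -0.0], [0.4, -0.4], [-1.3, 0.7], [-1.9, 0.3], [1.8, 0.4], [-0.6, 0.1]]
(np.float64(392.9249487619626), np.float64(260.3206860440711)) (np.float64(376.98483669823975), np.float64(212.69065514998894))
```

The released tilt is about 0.40 against 0.615 wanted, so spring-back is about 0.15. Next press goes to a TCP height of about 214.

>>> play_rows --pt "15 -40 0 5" --pt "40 -85 0 10" --pt "65 -135 0 18" --pt "80 -185 -5 24" --pt "90 -210 -10 26"

```text
t: 9.3
ee_pos: [527.2, -99.3, 299.4]
orientation: [-3.141, 0.0, -2.132]
ft_force: [1.5, -1.0, 1.4]
finger_gap: -0.4
finger_force: 0.0
```

>>> play_rows --pt "0 0 -15 0" --pt "0 0 -32 0" --pt "0 0 -42 0" --pt "0 0 -50 0" --pt "0 0 -58 0"

```text
t: 9.8
ee_pos: [526.9, -95.9, 241.0]
orientation: [-3.141, 0.0, -2.133]
ft_force: [-1.2, -0.5, 1.3]
finger_gap: -0.1
finger_force: 0.0
```

>>> play_rows --pt "0 0 -6 0" --pt "0 0 -12 0" --pt "0 0 -18 0" --pt "0 0 -24 0" --pt "0 0 -27 0"

```text
t: 10.3
ee_pos: [527.1, -95.7, 214.1]
orientation: [-3.141, 0.0, -2.132]
ft_force: [-0.3, 0.2, 3.1]
finger_gap: -0.2
finger_force: 1.1
```

>>> play_rows --pt "0 0 20 0" --pt "-10 10 60 0" --pt "-40 50 80 -6" --pt "-70 95 80 -12" --pt "-90 140 80 -20"

```text
t: 10.8
ee_pos: [442.3, 32.3, 294.9]
orientation: [3.141, 0.001, -2.464]
ft_force: [0.2, 0.5, -0.6]
finger_gap: 0.2
finger_force: 0.0
```

>>> play_rows --pt "0 40 10 -6" --pt "0 70 15 -6" --pt "0 85 15 -6"

```text
t: 11.1
ee_pos: [443.1, 120.0, 309.5]
orientation: [3.14, 0.001, -2.558]
ft_force: [0.0, 0.1, -0.3]
finger_gap: 0.0
finger_force: 0.0
```

```bash
python3 m.py 6
```

```text
[ 281  173   61   61 1640]
quad [[298, 173], [341, 207], [324, 233], [281, 200]]
11.25 [443.26218525 116.54621898 308.6755421 ] [-0.29991265  0.12705503 -0.75991399]
wrist cam [385.565168    80.87714761 449.89295027] [ 0.22881624  0.15254568 -0.96144316] 417.7710667973042 (np.float64(-29.931549386385086), np.float64(287.5089313145177))
```

View pics/z6.png

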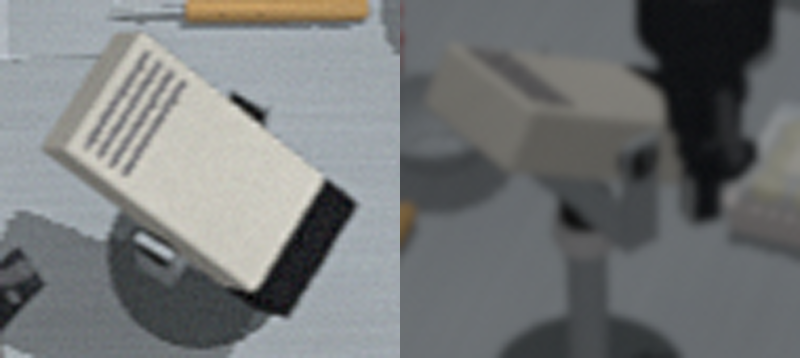

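Top zoom: tail-edge corners at (141,37) and (62,152), white/black edge at (323,180) and (255,291), nose front at (356,205) and (287,315). Side zoom: tail corners at (457,44) and (534,116). Next I'll fit these and check that an automatic quad gives the same.

```bash
cat >> f.py <<'E'
def quad(d,seed,th):
    x0,y0,w,h=seed[0]-50,seed[1]-45,100,90
    g=d['image'][y0:y0+h,x0:x0+w].astype(np.float32).mean(2); F=8
    g=cv2.resize(g,None,fx=F,fy=F,interpolation=cv2.INTER_CUBIC); g=cv2.GaussianBlur(g,(0,0),4)
    m=(g>th).astype(np.uint8); l=cv2.connectedComponents(m)[1]; m=(l==l[45*F,50*F]).astype(np.uint8)
    m=cv2.morphologyEx(m,cv2.MORPH_CLOSE,np.ones((41,41)));m=cv2.morphologyEx(m,cv2.MORPH_OPEN,np.ones((61,61)))
    c=max(cv2.findContours(m,0,1)[0],key=len)
    hu=cv2.convexHull(c); e=5
    while len(q:=cv2.approxPolyDP(hu,e,True))>4:e+=2
    q=q[:,0].astype(float); c=c[:,0].astype(float); L=[]
    for i in range(4):
        a,b=q[i],q[(i+1)%4]; n=np.array([-(b-a)[1],(b-a)[0]]);n/=np.linalg.norm(n);s=(c-a)@(b-a)/((b-a)@(b-a))
        p=c[(abs((c-a)@n)<12)&(s>.15)&(s<.85)]; vx,vy,px,py=cv2.fitLine(p.astype(np.float32),cv2.DIST_HUBER,0,.01,.01).ravel(); L.append(np.cross([px,py,1],[px+vx,py+vy,1]))
    P=np.array([(lambda z:z[:2]/z[2])(np.cross(L[i-1],L[i])) for i in range(4)])
    return (P+.5)/F-.5+[x0,y0], m.mean()
E
python3 - <<'E'
from f import *
T=grab('top');S=grab('side');k=400/95
t=lambda u,v:(u/k+265-.38,v/k+165-.38)
s=lambda u,v:((u-400)/k+270-.38,v/k+175-.38)
o=[(T,t(141,37),-95,45),(T,t(62,152),-95,-45),(T,t(323,180),65,45),(T,t(255,291),65,-45),(T,t(356,205),95,45),(T,t(287,315),95,-45),
(S,s(457,44),-95,45),(S,s(534,116),-95,-45)]
fit(o)
print(np.array([x[1] for x in o]).round(1).tolist())
g=T['image'].mean(2); print('row',[int(x) for x in cv2.resize(g[186:190,276:300],(24,1))[0]])
for th in(180,190,196): print(th,quad(T,(310,203),th)[0].round(1).tolist())
g=S['image'].mean(2); print('side patch',g[190:212:3,278:330:3].astype(int))
# label quad: white paper
x=T['image'][240:282,375:412].astype(int); 
E
```

```text
yaw 4.148 tilt 0.526 off [-0.7  2.2] want yaw 4.246 tilt 0.613
[[-0.5, -1.5], [-0.3, 0.4], [0.8, -0.4], [-0.1, 1.2], [0.8, -0.2], [0.4, 1.5], [-2.2, -0.5], [1.0, -1.3], [-0.4, 1.1]]
[[298.1, 173.4], [279.3, 200.7], [341.3, 207.4], [325.2, 233.7], [349.2, 213.3], [332.8, 239.4], [283.2, 185.1], [301.4, 202.2]]
row [162, 160, 163, 160, 166, 159, 151, 139, 139, 140, 138, 143, 164, 186, 193, 183, 144, 132, 155, 172, 152, 127, 154, 186]
180 [[334.1, 200.4], [341.6, 205.8], [324.8, 232.7], [281.2, 200.4]]
190 [[311.2, 183.0], [340.8, 206.8], [324.6, 232.4], [294.1, 209.2]]
196 [[359.4, 157.6], [359.4, 247.4], [259.6, 247.4], [259.6, 157.6]]
side patch [[107 107 108 117 102  83  87 103 122 123 124 123 123 123 120 104  83  93]
 [100 107 108 109 115 111  86  85  97 119 123 124 124 125 125 124  95  39]
 [105 107 107 107 107 112 116  92  83  91 116 123 123 124 124 125 125 112]
 [105 107 106 106 108 109 111 119 107  96  96 115 124 124 124 123 124 124]
 [ 99 104 106 107 108 108 109 109 100 100 103 107 112 115 117 118 120 120]
 [103 100 104 107 107 109 109 105  91  91  91  92  92  92  92  93  95  98]
 [106 105 100 102 107 108 109  97  91  91  90  92  91  91  91  94  95  82]
 [ 96  90  82  70  91 107 105  92  91  91  91  91  91  90  88  75  45  28]]
```

Tilt reads 0.526 and yaw 4.148. Another press about 7 mm deeper, then I finish the swivel.

>>> play_rows --pt "20 -43 0 6" --pt "40 -86 0 12" --pt "60 -130 0 18" --pt "80 -173 -5 24" --pt "84 -216 -10 24"

```text
t: 11.85
ee_pos: [528.5, -103.7, 298.8]
orientation: [-3.141, -0.001, -2.146]
ft_force: [0.1, 0.2, 0.3]
finger_gap: 0.1
finger_force: 0.0
```

>>> play_rows --pt "0 0 -15 0" --pt "0 0 -35 0" --pt "0 0 -50 0" --pt "0 0 -60 0" --pt "0 0 -68 0"

```text
t: 12.35
ee_pos: [527.0, -101.2, 230.6]
orientation: [3.141, -0.001, -2.147]
ft_force: [-0.0, 0.2, -0.3]
finger_gap: 0.1
finger_force: 0.0
```

>>> play_rows --pt "0 0 -7 0" --pt "0 0 -13 0" --pt "0 0 -19 0" --pt "0 0 -24 0" --pt "0 0 -24 0"

```text
t: 12.85
ee_pos: [527.5, -99.9, 207.0]
orientation: [3.141, -0.0, -2.145]
ft_force: [0.2, -1.0, 2.6]
finger_gap: -0.1
finger_force: 1.1
```

>>> play_rows --pt "0 0 15 0" --pt "-10 5 40 0" --pt "-35 22 60 0" --pt "-65 40 60 0" --pt "-75 50 60 0"

```text
t: 13.35
ee_pos: [450.7, -48.6, 267.9]
orientation: [3.14, 0.001, -2.143]
ft_force: [0.4, 0.3, -0.2]
finger_gap: -0.2
finger_force: 0.0
```

>>> play_rows --pt "4 9 -30 0" --pt "4 9 -60 3" --pt "4 9 -83 5" --pt "4 9 -83 5"

```text
t: 13.75
ee_pos: [453.6, -40.4, 181.2]
orientation: [3.134, -0.004, -2.057]
ft_force: [-0.1, -0.8, -0.7]
finger_gap: -0.1
finger_force: 0.0
```

>>> play_rows --pt "8 -5 0 0" --pt "16 -10 0 0" --pt "21 -13 0 0" --pt "24 -16 0 0" --pt "26 -20 0 0"

```text
t: 14.25
ee_pos: [482.6, -60.5, 184.5]
orientation: [3.14, 0.001, -2.057]
ft_force: [-2.9, 1.9, 2.3]
finger_gap: 0.1
finger_force: 1.9
```

>>> play_rows --pt "1 -3 0 0" --pt "3 -6 0 0" --pt "5 -10 0 0" --pt "5 -10 0 0"

```text
t: 14.65
ee_pos: [488.1, -71.3, 184.5]
orientation: [-3.141, 0.0, -2.058]
ft_force: [-2.7, 3.5, 2.6]
finger_gap: 0.3
finger_force: 2.0
```

>>> play_rows --pt "-12 6 0 0" --pt "-30 14 0 0" --pt "-40 20 30 0" --pt "-45 25 75 0" --pt "-45 40 120 -5"

```text
t: 15.15
ee_pos: [442.4, -33.6, 305.6]
orientation: [-3.139, -0.001, -2.152]
ft_force: [0.6, 0.0, 0.7]
finger_gap: -0.1
finger_force: 0.0
```

```bash
python3 - <<'E'
from f import *
W=grab('wrist'); s=arm.sense(); print(s['t'],s['ee_pos'],s['orientation'],s['joints'][6])
R,t,c=cam(W); p=s['ee_pos']; a=s['orientation'][2]
Rz=lambda a:np.array([[np.cos(a),-np.sin(a),0],[np.sin(a),np.cos(a),0],[0,0,1]])
off=Rz(-a)@(c-p); Rw=R@Rz(a)
print('off',off, 'tcp px',proj(W,p))
C=np.array([564,-28.5,240])
pts=[hp((4.244,.615),sx,w,C) for sx in(-95,95) for w in(-45,45)]+[np.array([441,-269,49.])]
for tp in [(450,-30,340),(430,20,340),(430,60,330),(480,20,340),(440,-60,340),(440,-110,340)]:
  for aa in(-2.15,-2.5,-3):
    c2=np.array(tp)+Rz(aa)@off;R2=Rw@Rz(-aa)
    f=lambda q:(lambda z:(int(418*z[0]/z[2]+W['cx']),int(418*z[1]/z[2]+W['cy'])))(R2@(q-c2))
    u=[f(q) for q in pts]; print(tp,aa,u)
E
```

```text
15.2 [447.45332969 -29.33641498 313.82865582] [-3.12822946  0.01122463 -2.14918489] 2.614796809778406
off [ 75.25592962  -2.18190847 133.06696264] tcp px (np.float64(315.89442768974317), np.float64(336.9351514474729))
(450, -30, 340) -2.15 [(232, 530), (56, 545), (226, 187), (91, 202), (180, -33)]
(450, -30, 340) -2.5 [(322, 541), (170, 599), (217, 221), (105, 277), (118, 33)]
(450, -30, 340) -3 [(448, 515), (341, 622), (226, 268), (163, 362), (83, 151)]
(430, 20, 340) -2.15 [(136, 481), (-45, 497), (152, 138), (14, 155), (126, -74)]
(430, 20, 340) -2.5 [(216, 520), (67, 579), (136, 200), (26, 258), (59, 17)]
(430, 20, 340) -3 [(341, 535), (246, 638), (152, 285), (94, 377), (34, 164)]
(430, 60, 330) -2.15 [(66, 438), (-132, 457), (102, 81), (-45, 99), (89, -126)]
(430, 60, 330) -2.5 [(137, 499), (-19, 565), (73, 165), (-41, 228), (12, -15)]
(430, 60, 330) -3 [(259, 546), (166, 653), (86, 283), (31, 379), (-13, 160)]
(480, 20, 340) -2.15 [(219, 433), (29, 451), (216, 92), (72, 110), (171, -111)]
(480, 20, 340) -2.5 [(274, 453), (114, 520), (176, 137), (59, 200), (85, -32)]
(480, 20, 340) -3 [(358, 454), (254, 571), (154, 216), (94, 317), (31, 113)]
(440, -60, 340) -2.15 [(251, 576), (82, 589), (241, 232), (109, 247), (192, 4)]
(440, -60, 340) -2.5 [(357, 579), (207, 633), (246, 258), (135, 311), (141, 63)]
(440, -60, 340) -3 [(503, 537), (393, 640), (268, 287), (203, 379), (114, 165)]
(440, -110, 340) -2.15 [(305, 632), (143, 645), (283, 290), (157, 303), (225, 53)]
(440, -110, 340) -2.5 [(430, 620), (282, 670), (306, 298), (195, 349), (186, 96)]
(440, -110, 340) -3 [(599, 548), (482, 649), (339, 296), (269, 387), (163, 172)]
```

>>> play_rows --pt "5 8 40 0" --pt "10 15 80 0" --pt "20 28 105 0" --pt "25 35 110 0" --pt "25 35 110 0"

```text
t: 15.7
ee_pos: [469.2, 4.7, 414.2]
orientation: [-3.14, 0.001, -2.143]
ft_force: [-0.7, -0.7, -0.6]
finger_gap: -0.1
finger_force: 0.0
```

```bash
python3 - <<'E'
from f import *
W=grab('wrist','wrist7.png'); s=arm.sense(); print(s['t'],s['ee_pos'],s['qd'].max())
C=np.array([564,-28.5,240])
for n,p in [(str((a,b)),hp((4.244,.615),a,b,C)) for a in(-95,65,95) for b in(-45,45)]+[('lab',LAB)]: print(n,np.round(proj(W,p),1))
E
```

```text
15.75 [468.05476373   3.7789401  413.18366239] 0.040696723297582685
(-95, -45) [251.  356.9]
(-95, 45) [117.  369.2]
(65, -45) [245.1 145.7]
(65, 45) [132.6 157.8]
(95, -45) [244.2 113.4]
(95, 45) [135.  125.5]
lab [202.6 -58.5]
```

View pics/wrist7.png

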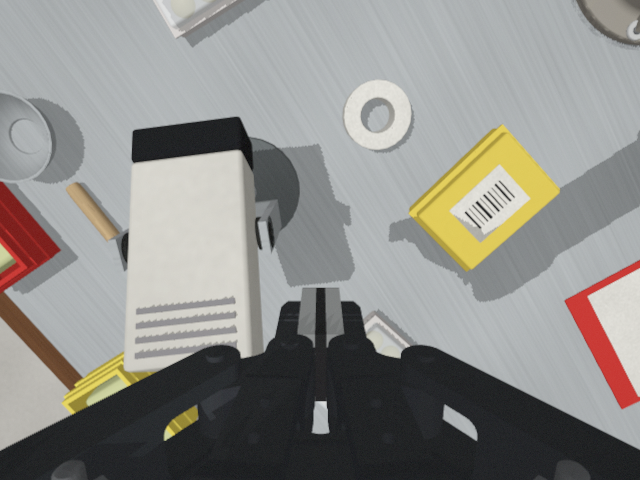

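Wrist view (sharp): the nose-front top corners are at (133,131) and (238,118), the white/black edge runs from (133,163) to (242,150), and the tail-left corner is at (125,371). I'll fit these along with the top quad.

```bash
cat > g.py <<'E'
from f import *
W=grab('wrist'); g=cv2.GaussianBlur(W['image'].astype(np.float32).mean(2),(0,0),1)
def edge(p,q,n=30,half=8,skip=.1):
    p=np.array(p,float);q=np.array(q,float);e=(q-p)/np.linalg.norm(q-p);nn=np.array([-e[1],e[0]]);P=[]
    ss=np.arange(-half,half+.01,.25)
    for f in np.linspace(skip,1-skip,n):
        c=p+(q-p)*f; X=c+ss[:,None]*nn
        v=cv2.remap(g,X[:,0].astype(np.float32)[None],X[:,1].astype(np.float32)[None],1)[0]
        d=np.abs(np.gradient(v)); P.append(X[d.argmax()])
    vx,vy,x,y=cv2.fitLine(np.array(P,np.float32),cv2.DIST_HUBER,0,.01,.01).ravel()
    return np.cross([x,y,1],[x+vx,y+vy,1])
X=lambda a,b:(lambda z:z[:2]/z[2])(np.cross(a,b))
def meas(fl,fr,bl,br,tl,tr):
    B=edge(bl,br);L=edge(bl,tl);R=edge(br,tr,half=6);F=edge(fl,fr,half=6);T=edge(tl,tr,half=6,skip=.2)
    pts=[(W,X(B,L),65,45),(W,X(B,R),65,-45),(W,X(F,L),95,45),(W,X(F,R),95,-45),(W,X(T,L),-95,45),(W,X(T,R),-95,-45)]
    for x in pts: print(x[1].round(1),x[2:])
    return pts
E
python3 - <<'E'
from g import *
p=meas((133,131),(238,118),(133,163),(242,150),(125,371),(225,358))
print('all');fit(p)
print('no front');fit(p[:2]+p[4:])
print('no tail');fit(p[:4])
x=fit([(W,(133,131),95,45),(W,(238,118),95,-45),(W,(133,163),65,45),(W,(242,150),65,-45),(W,(125,371),-95,45)])
E
```

```text
[129.6 165.4] (65, 45)
[247.1 150.2] (65, -45)
[130.9 132.4] (95, 45)
[250.2 116.7] (95, -45)
[121.4 384.1] (-95, 45)
[229.7 341.9] (-95, -45)
all
yaw 4.272 tilt 0.692 off [ 1.  -0.3] want yaw 4.236 tilt 0.615
[[1.6, -1.3], [-5.6, -1.4], [3.2, 1.4], [-9.6, 2.1], [-10.0, -13.1], [18.3, 12.8], [0.5, -0.2]]
no front
yaw 4.308 tilt 0.730 off [2.5 0.1] want yaw 4.232 tilt 0.613
[[-0.0, 3.5], [-9.3, -0.5], [-10.5, -11.7], [18.0, 9.5], [1.3, 0.1]]
no tail
yaw 4.248 tilt 0.502 off [-1.3  6. ] want yaw 4.254 tilt 0.607
[[2.6, -0.3], [0.1, 1.8], [1.6, -2.7], [-5.1, -0.1], [-0.6, 3.0]]
yaw 4.291 tilt 0.639 off [-1.8  1.4] want yaw 4.248 tilt 0.615
[[0.2, 1.7], [2.7, -2.7], [-1.2, 1.3], [0.8, -3.3], [-2.5, 3.4], [-0.9, 0.7]]
```

Tail and right edges were spoilt by the gripper and the side face. I'll shift the camera over the head for a cleaner view.

>>> play_rows --pt "25 10 0 0" --pt "50 20 0 0" --pt "75 30 0 0" --pt "96 40 0 0" --pt "96 40 0 0"

```text
t: 16.3
ee_pos: [564.8, 44.9, 410.5]
orientation: [3.137, -0.004, -2.144]
ft_force: [0.4, 0.9, -0.6]
finger_gap: 0.3
finger_force: 0.0
```

```bash
python3 - <<'E'
from g import *
C=np.array([563,-28,240])
q=[proj(W,hp((4.275,.63),a,b,C)) for a,b in((95,45),(95,-45),(65,45),(65,-45),(-95,45),(-95,-45))]
print(np.round(q,0).tolist(),proj(W,LAB))
im=W['image'].astype(int)
m=((im.min(2)>170)&(im[...,0]>=im[...,2]+4)).astype(np.uint8)
m=cv2.morphologyEx(m,cv2.MORPH_CLOSE,np.ones((13,13)))
n,l,st,_=cv2.connectedComponentsWithStats(m); c=np.mean(q,0).astype(int); k=l[c[1],c[0]]; print(k,st[k])
h=cv2.convexHull(max(cv2.findContours((l==k).astype(np.uint8),0,1)[0],key=len));print(cv2.approxPolyDP(h,5,True)[:,0].tolist())
def row(v): return [int(x) for x in g[v,::8]]
for v in range(100,320,40):print(v,row(v))
p=meas(*q);fit(p);fit(p[:2]+p[4:])
E
```

```text
[[194.0, 12.0], [312.0, -6.0], [194.0, 43.0], [317.0, 24.0], [196.0, 249.0], [346.0, 229.0]] (np.float64(252.1799509628333), np.float64(-158.20850688013778))
2 [  194    32   144   223 27373]
[[311, 32], [337, 236], [198, 254], [194, 48]]
100 [71, 61, 158, 134, 141, 148, 151, 155, 156, 159, 127, 130, 128, 130, 163, 171, 173, 173, 174, 175, 175, 174, 177, 177, 177, 205, 204, 205, 206, 205, 204, 203, 205, 203, 204, 205, 204, 203, 203, 203, 182, 74, 94, 157, 132, 131, 133, 176, 178, 175, 176, 177, 173, 177, 176, 175, 172, 169, 173, 172, 174, 172, 172, 129, 167, 150, 167, 167, 170, 212, 209, 172, 166, 166, 166, 167, 175, 175, 174, 172]
140 [156, 74, 73, 60, 69, 60, 93, 129, 174, 172, 174, 174, 175, 175, 156, 150, 110, 176, 177, 174, 177, 177, 182, 123, 34, 205, 205, 204, 202, 205, 204, 204, 204, 204, 203, 204, 204, 202, 204, 207, 206, 116, 58, 148, 129, 130, 129, 131, 133, 171, 173, 176, 175, 174, 176, 174, 176, 170, 137, 159, 162, 169, 169, 188, 215, 210, 206, 190, 196, 170, 212, 213, 184, 166, 166, 171, 174, 176, 162, 130]
180 [189, 189, 189, 190, 184, 86, 67, 61, 68, 60, 91, 128, 176,
[... 1256 characters left out ...]
177, 177, 172, 175, 175, 177, 174, 174, 174, 173, 174, 144, 137, 123, 123, 30, 123, 123, 139, 142, 181, 166, 178, 185, 184, 196, 192, 196, 193, 193, 195, 195, 171, 169, 161, 131, 134, 149, 177, 177, 179, 176, 180, 174, 176, 171, 175, 173, 173, 171, 174, 172, 170, 174, 171]
[193.2  45.7] (65, 45)
[311.9  29.6] (65, -45)
[192.7  13. ] (95, 45)
[307.   -4.8] (95, -45)
[196.2 243. ] (-95, 45)
[339.3 224.5] (-95, -45)
yaw 4.283 tilt 0.666 off [ 0.5 -1. ] want yaw 4.236 tilt 0.617
[[-1.1, -1.2], [1.3, -4.4], [-0.5, 2.3], [1.8, 1.3], [-4.7, 2.8], [3.6, -0.1], [0.2, -0.5]]
yaw 4.283 tilt 0.683 off [ 0.7 -0.2] want yaw 4.237 tilt 0.615
[[-0.1, 0.8], [1.6, -2.3], [-5.1, 2.5], [3.9, -0.6], [0.4, -0.1]]
```

```bash
python3 - <<'E'
from g import *
C=np.array([563,-28,240])
def E(p,q,half): return edge(p,q,half=half)
B=edge((194,47),(311,31),half=5);L=edge((194,50),(197,250),half=4);R=edge((311,35),(337,233),half=4);T=edge((198,254),(337,236),half=5);F=edge((193,13),(307,-5),half=5) 
for w in(45,43.5):
  e=45-w
  p=[(W,X(B,L),65,w),(W,X(B,R),65,-w),(W,X(T,L),-95+e,w),(W,X(T,R),-95+e,-w)]
  if w==45: print([x[1].round(1).tolist() for x in p])
  fit(p)
  C0=fit  # noqa
# per-sightline sensitivities: vanishing-free check of yaw from mid points
mt=(X(T,L)+X(T,R))/2; mb=(X(B,L)+X(B,R))/2; print(mt,mb)
E
```

```text
[[193.3, 48.6], [312.7, 32.2], [196.7, 257.1], [338.6, 240.1]]
yaw 4.265 tilt 0.604 off [2.4 2.1] want yaw 4.235 tilt 0.610
[[-1.3, -0.1], [1.4, -0.8], [-2.8, 1.0], [2.7, -0.2], [1.2, 1.0]]
yaw 4.263 tilt 0.591 off [2.6 2.5] want yaw 4.235 tilt 0.609
[[0.6, -0.3], [-0.4, -0.2], [0.2, -0.0], [-0.2, -0.1], [1.3, 1.3]]
[267.63021801 248.6017809 ] [253.04269776  40.41441112]
```

Now a sharp fit: yaw 4.263 and tilt 0.591, about 0.03 and 0.02 off, with residuals under 0.6 px. I'll measure the label with the same camera before correcting.

>>> play_rows --pt "-20 -40 0 0" --pt "-40 -80 0 0" --pt "-60 -120 0 0" --pt "-80 -160 0 0" --pt "-90 -190 0 0"

```text
t: 16.9
ee_pos: [469.8, -150.1, 415.1]
orientation: [-3.141, 0.0, -2.15]
ft_force: [0.6, -0.2, 0.7]
finger_gap: -0.0
finger_force: 0.0
```

>>> play_rows --pt "-10 -20 0 0" --pt "-10 -20 0 0"

```text
t: 17.1
ee_pos: [459.8, -171.1, 415.1]
orientation: [-3.141, -0.001, -2.155]
ft_force: [-0.3, 1.0, -0.1]
finger_gap: -0.0
finger_force: 0.0
```

```bash
python3 - <<'E'
from g import *
print(arm.sense()['ee_pos'],proj(W,LAB))
C=np.array(proj(W,LAB))
im=W['image']
hs=cv2.cvtColor(im,cv2.COLOR_RGB2HSV)
u,v=C.astype(int)
P=[proj(W,LAB+np.array([a,b,0])) for a in(-40,40) for b in(-30,30)];print(np.round(P).tolist())
for y in range(max(v-70,0),v+75,12): print(y,[int(x) for x in g[y,max(u-90,0):u+90:6]])
E
```

```text
[ 461.47986347 -168.10105665  414.81003433] (np.float64(287.70899432470594), np.float64(95.99220317526687))
[[302.0, 52.0], [331.0, 99.0], [244.0, 93.0], [274.0, 138.0]]
25 [174, 178, 178, 177, 175, 181, 180, 180, 179, 179, 178, 181, 177, 180, 182, 181, 176, 179, 191, 213, 212, 185, 176, 179, 177, 176, 175, 178, 176, 175]
37 [178, 177, 177, 178, 178, 176, 182, 179, 181, 179, 179, 178, 180, 177, 179, 200, 217, 223, 203, 202, 205, 188, 165, 176, 179, 177, 176, 177, 178, 176]
49 [179, 177, 179, 175, 178, 179, 177, 180, 178, 179, 179, 178, 207, 221, 219, 205, 205, 198, 202, 201, 197, 205, 190, 164, 176, 178, 177, 176, 177, 178]
61 [178, 177, 179, 180, 175, 180, 178, 177, 180, 212, 223, 212, 204, 200, 204, 202, 214, 218, 201, 197, 205, 205, 205, 191, 168, 176, 178, 178, 176, 176]
73 [178, 176, 177, 179, 178, 188, 214, 224, 206, 201, 203, 201, 204, 216, 220, 219, 220, 191, 219, 206, 202, 204, 199, 204, 191, 173, 176, 177, 178, 176]
85 [178, 177, 194, 217, 223, 201, 202, 199, 204, 204, 220, 220, 218, 219, 203, 111, 170, 197, 141, 222, 208, 195, 195, 204, 204, 191, 173, 175, 177, 178]
97 [17
[... 376 characters left out ...]
 221, 222, 221, 208, 198, 201, 198, 201, 201, 174, 182, 142, 137, 161, 178, 178]
133 [178, 179, 181, 179, 178, 181, 205, 217, 204, 203, 203, 202, 219, 215, 200, 202, 199, 199, 202, 193, 167, 172, 135, 159, 178, 179, 183, 177, 178, 180]
145 [176, 180, 178, 182, 180, 180, 181, 194, 221, 204, 200, 203, 200, 197, 203, 201, 177, 178, 145, 137, 176, 182, 181, 179, 182, 180, 179, 183, 176, 179]
157 [180, 179, 181, 179, 181, 183, 182, 181, 186, 219, 203, 202, 194, 166, 181, 136, 150, 179, 182, 181, 181, 178, 180, 181, 180, 182, 181, 182, 182, 179]
169 [180, 180, 181, 179, 181, 180, 182, 182, 182, 183, 211, 174, 136, 173, 181, 183, 183, 182, 179, 181, 179, 182, 177, 180, 180, 181, 181, 181, 183, 180]
```

```bash
python3 - <<'E'
from g import *
m=(cv2.GaussianBlur(g,(0,0),.8)>211).astype(np.uint8)
u,v=np.array(proj(W,LAB)).astype(int)
# add bars: dark within 35px
yy,xx=np.mgrid[:480,:640]; m|=((g<185)&(np.hypot(xx-u,yy-v)<26)).astype(np.uint8)
m=cv2.morphologyEx(m,cv2.MORPH_CLOSE,np.ones((5,5)))
m=cv2.morphologyEx(m,cv2.MORPH_OPEN,np.ones((7,7)))
n,l,st,ce=cv2.connectedComponentsWithStats(m);k=l[v,u];print(k,st[k],ce[k])
c=max(cv2.findContours((l==k).astype(np.uint8),0,1)[0],key=len)[:,0]
w=np.array([onz(W,*p,49)[:2] for p in c],np.float32);r=cv2.minAreaRect(w);print('label',r)
for d,h in((grab('top'),(393,260)),): pass
E
```

```text
0 [     0      0    640    480 303341] [319.5676384  240.87736574]
label ((537.2063598632812, -56.97393798828125), (650.236572265625, 968.4889526367188), 56.80445098876953)
```

```bash
python3 - <<'E'
from g import *
u,v=np.array(proj(W,LAB)).astype(int)
yy,xx=np.mgrid[:480,:640]
m=((g>211)|(g<187)).astype(np.uint8)*(np.hypot(xx-u,yy-v)<50)
m[(g<187)&(np.hypot(xx-u,yy-v)>30)]=0
m=m.astype(np.uint8); m=cv2.morphologyEx(m,cv2.MORPH_CLOSE,np.ones((7,7)));m=cv2.morphologyEx(m,cv2.MORPH_OPEN,np.ones((9,9)))
n,l,st,ce=cv2.connectedComponentsWithStats(m)
for k in range(1,n):
    if st[k][4]<300: continue
    c=max(cv2.findContours((l==k).astype(np.uint8),0,1)[0],key=len)[:,0]
    w=np.array([onz(W,*p,49)[:2] for p in c],np.float32);r=cv2.minAreaRect(w);print(st[k],ce[k],'rect',r)
for y in range(v-36,v+40,4): print(y,''.join('#' if m[y,x] else '.' for x in range(u-50,u+50,2)))
E
```

```text
[ 245   51   79   76 3785] [284.1651255   88.97516513] rect ((445.39990234375, -269.80670166015625), (60.25993728637695, 80.81321716308594), 85.29692840576172)
52 .............................#####................
56 .........................##########...............
60 ......................###############.............
64 ..................###################.............
68 ...............#######################............
72 ...........############################...........
76 ........################################..........
80 ....#####################################.........
84 ....######################################........
88 ....########################################......
92 .....#######################################......
96 ......######################################......
100 .......####################################.......
104 ........###############################...........
108 .........###########################..............
112 ...........#####################..................
116 ............################......................
120 .............############.........................
124 ..............#######.............................
```

The label reads exactly 60x80 at (445,-270) in the wrist frame. Errors are now yaw +0.012 and tilt -0.02, so one more slight press of the nose is worth it.

>>> play_rows --pt "18 18 -25 0" --pt "36 36 -60 0" --pt "54 54 -90 0" --pt "70 70 -120 0" --pt "70 70 -150 0"

```text
t: 17.8
ee_pos: [535.9, -89.4, 261.9]
orientation: [3.139, 0.002, -2.135]
ft_force: [0.1, -0.5, -0.3]
finger_gap: 0.2
finger_force: 0.0
```

>>> play_rows --pt "0 0 -15 0" --pt "0 0 -30 0" --pt "0 0 -40 0" --pt "0 0 -46 0"

```text
t: 18.2
ee_pos: [533.7, -94.4, 217.5]
orientation: [3.14, 0.0, -2.142]
ft_force: [0.2, 0.8, 2.7]
finger_gap: 0.0
finger_force: 1.1
```

>>> play_rows --pt "0 0 12 0" --pt "-3 -7 12 0" --pt "-3 -7 4 0" --pt "-3 -7 -4 0" --pt "-3 -7 -8 0"

```text
t: 18.7
ee_pos: [530.3, -102.8, 209.4]
orientation: [3.14, -0.0, -2.145]
ft_force: [0.1, 1.1, 1.5]
finger_gap: -0.2
finger_force: 0.9
```

>>> play_rows --pt "0 0 -2 0" --pt "0 0 -3 0" --pt "0 0 -3 0"

```text
t: 19.0
ee_pos: [530.7, -102.9, 207.4]
orientation: [3.141, 0.0, -2.145]
ft_force: [0.5, -1.4, 3.1]
finger_gap: 0.2
finger_force: 1.0
```

>>> play_rows --pt "0 0 -2 0" --pt "0 0 -2 0"

```text
t: 19.2
ee_pos: [530.7, -102.8, 205.3]
orientation: [3.141, 0.0, -2.145]
ft_force: [-1.2, -0.5, 2.2]
finger_gap: 0.1
finger_force: 1.0
```

>>> play_rows --pt "0 0 20 0" --pt "-5 -5 60 0" --pt "-5 -5 105 0" --pt "-5 -5 150 0" --pt "5 15 190 0"

```text
t: 19.7
ee_pos: [534.2, -91.7, 397.9]
orientation: [-3.14, -0.002, -2.152]
ft_force: [0.9, -0.8, 0.4]
finger_gap: -0.1
finger_force: 0.0
```

>>> play_rows --pt "10 40 10 0" --pt "20 80 13 0" --pt "30 120 15 0" --pt "30 132 15 0" --pt "30 132 15 0"

```text
t: 20.2
ee_pos: [565.5, 47.4, 409.1]
orientation: [3.139, -0.001, -2.139]
ft_force: [-0.7, -0.6, -0.7]
finger_gap: -0.2
finger_force: 0.0
```

```bash
cat > k.py <<'E'
from g import *
im=W['image'].astype(int);C=np.array([566.6,-26,240])
q=[proj(W,hp((4.26,.61),a,b,C)) for a,b in((65,45),(65,-45),(-95,45),(-95,-45))]
m=((im.min(2)>175)&(im[...,0]>=im[...,2]+4)).astype(np.uint8)
m=cv2.morphologyEx(m,cv2.MORPH_CLOSE,np.ones((13,13)));m=cv2.morphologyEx(m,cv2.MORPH_OPEN,np.ones((25,25)))
n,l,st,_=cv2.connectedComponentsWithStats(m); c=np.mean(q,0).astype(int); k=l[c[1],c[0]]; print(st[k])
h=cv2.convexHull(max(cv2.findContours((l==k).astype(np.uint8),0,1)[0],key=len));e=4
while len(a:=cv2.approxPolyDP(h,e,True))>4:e+=1
a=a[:,0].astype(float)
pk=lambda p:a[np.argmin(np.linalg.norm(a-np.array(p),axis=1))]
bl,br,tl,tr=map(pk,q); print(a.tolist(),np.round(q).tolist())
B=edge(bl,br,half=5);L=edge(bl,tl,half=4);R=edge(br,tr,half=4);T=edge(tl,tr,half=5)
p=[(W,X(B,L),65,43.5),(W,X(B,R),65,-43.5),(W,X(T,L),-93.5,43.5),(W,X(T,R),-93.5,-43.5)]
fit(p); s=arm.sense(); print(s['t'],s['ee_pos'],s['qd'].max())
E
python3 k.py
```

```text
[  193    29   141   219 27409]
[[312.0, 29.0], [333.0, 233.0], [195.0, 247.0], [193.0, 43.0]] [[192.0, 41.0], [315.0, 25.0], [191.0, 252.0], [341.0, 235.0]]
yaw 4.263 tilt 0.595 off [2.8 2.4] want yaw 4.235 tilt 0.610
[[0.7, -0.4], [-0.6, -0.2], [-0.1, -0.0], [0.2, -0.0], [1.4, 1.2]]
20.25 [565.40677117  44.33013354 409.51830343] 0.044327809079268046
```

The released pose is yaw 4.263 against 4.251 wanted, and tilt 0.595–0.605 against 0.611. That is within my measuring error, and the arm is clear of everything, so I'm handing in.

```bash
python3 -c "
from cell import arm
print(arm.finish_job())"
```

```text
the job is handed in; nothing more can be done
None
```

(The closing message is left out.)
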